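# Unbox the jewellery polisher and hold its dial at full speed

### The arm

A 6-joint arm with a two-finger parallel gripper is mounted at the origin on the work surface. World frame = base frame: x ahead of the robot, y to its left, z up, the work surface at z = 0. Lengths are in m, angles in rad, forces in N, time in s.
With the tool pointing down it reaches from about 0.25 to 0.775 m from the base axis. Payload 4 kg.
Tool frame: the origin (TCP) lies midway between the tips of the shut fingers; the grasp point (between the pads) lies 19 mm behind it; z points along the fingers, x is the direction in which the jaws open and shut, and the axes are right-handed (so a half turn about z gives the same grasp; the last joint's range is limited). The gripper opens to 94 mm and grips with 3 to 60 N. Pads are 16 mm wide; open, the fingers measure 119 mm over their backs; the gripper's body (75 mm by 177 mm) begins 78 mm behind the grasp point.
Start: joints at [1.072, 0.087, 1.371, -0, 1.684, -0.103], TCP at [0.212, 0.507, 0.206] pointing down, gripper open.
Joint ranges: [-3.1, 3.1], [-0.76, 2.03], [0.27, 2.55], [-1.08, 4.22], [0.17, 2.65], [-2.57, 2.57]. Speed limits (rad/s): [2.79, 2.79, 3.14, 3.14, 3.14, 3.14].

### API

Orientations are given as [roll, pitch, yaw] about the fixed x, y, z axes, in that order (R = Rz(yaw) Ry(pitch) Rx(roll)).
In Python, from bench import * gives the robot as it stands.
- The arm moves only by the tool send_rows, never from a script. Its argument "rows" is one flat list of numbers, 7 for each row, row after row: the shift along the world's x, y, z in mm, then the turn, a rotation vector about the world's x, y, z in degrees, then the opening, from 0 (shut) to 1 (fully open). A call has exactly 8 rows; each row shifts and turns the commanded pose from where the row before left it; what a row does not reach is not made up. A row lasts 1/8 s, in which the tool goes at most 62.5 mm and 10.7 degrees, less where a joint would pass 70% of its speed; a pose out of reach is approached as far as the arm can. A call is refused whole if a number of a shift passes 62.5 or a number of a turn 10.7, either way. A call with a gripper value outside its range is refused whole. The fingers move at their own pace and stop on an object; the grip force is fixed at half the most. Time passes only in rows, so rows that do not move let the fingers close, or fill a call up. It gives the time, the measured TCP pose, the force and the opening at its end, in the units of the state.
- get_obs(): the state, without advancing time (a new reading comes with each control period).
- snapshot(name): name is "scene" or "top"; returns a dict with "color" (384x512x3 uint8, red, green, blue), "intrinsics" (3x3 intrinsics, pixels), "rvec" (rotation vector, rad) and "tvec" (3), from world to camera coordinates, as OpenCV has them. Camera axes: x right, y down, z forward; pixel columns grow to the right and rows downward; lengths in m; the calibration is good to about 2 mm. A picture is of the moment at which its call begins. There is no depth.
- close_job(): hands the job in, once; it reports no verdict.
The state is a dict: "time": time; "joint_positions": joint angles; "qvel": joint speeds; "joint_torque": joint torques, N m; "tool_pos": TCP position; "ee_rot": TCP orientation; "wrist_force": force on the tool from outside, world axes, zero at the start; "wrist_torque": the same for the moment, N m; "width": finger opening in m.
Only numpy, scipy, OpenCV 4.12 (cv2) and the standard library are available. Lean on these libraries where they do the work, as an engineer would, in place of code of your own. Each camera call takes 0.05 s, during which the arm holds its last target.

### The job

Test the new jewellery polisher in its carton: fold both carton flaps outwards, well past upright, so that they stay open, and only then press the thumb bar of the polisher's spring-return dial down with the fingertips, past the first and second clicks to the third. Finish while still holding it down at the third click: do not let go at the end. Leave the small things inside and right beside the carton where they are.

Things in the scene. Friction and masses are not known exactly. Their poses are not given: they have to be found in the camera images.
- carton: open-topped cardboard carton that does not move on the table, 240 mm (own x) x 250 mm (own y) x 110 mm high, walls and floor 4 mm; origin at the centre of its underside. Its flaps hinge on the top edges of its +y (left) and -y (right) walls; the other two flaps already hang down outside
- flap_left (a joint): left flap: a 234 x 90 mm, 3 mm thick cardboard panel hinged on the carton's +y wall. 0 = shut (level over the carton), pi/2 = upright, 2.6 rad = folded fully outwards (stop). Starts ajar at 0.6 to 1.0 rad; a stiff crease keeps it wherever it is left, and about 1 N at its free edge (3 N close to the crease) moves it. Its edge must be led up and outwards along its arc: pushed straight sideways it can jam by friction
- flap_right (a joint): right flap: a 234 x 90 mm, 3 mm thick cardboard panel hinged on the carton's -y wall. 0 = shut (level over the carton), pi/2 = upright, 2.6 rad = folded fully outwards (stop). Starts ajar at 0.6 to 1.0 rad; a stiff crease keeps it wherever it is left, and about 1 N at its free edge (3 N close to the crease) moves it. Its edge must be led up and outwards along its arc: pushed straight sideways it can jam by friction
- flap_left_hinge (a point): middle of the left flap's hinge line: carton rim, 110 mm above the table, 125 mm to own +y of the carton's centre (axes as the carton's)
- flap_right_hinge (a point): middle of the right flap's hinge line: carton rim, 110 mm above the table, 125 mm to own -y of the carton's centre (axes as the carton's)
- flap_left_edge (a point): middle of the left flap's free edge (moves with the flap), 90 mm from its hinge line; with both flaps as at the start there is a gap of at least 100 mm between the two free edges
- flap_right_edge (a point): middle of the right flap's free edge (moves with the flap), 90 mm from its hinge line
- dial_axis (a point): centre of the dial of the small white polisher (130 x 80 mm, 58 mm high) that is fixed on the carton's floor near its middle, any way round. The dial is a black drum, 48 mm across and 30 mm wide, whose axle lies level along this frame's y, 74 mm above the table; its thumb lever points to this frame's -x. The polisher's deck under the thumb bar is 34 mm above the table
- dial_bar (a point): centre of the bare aluminium thumb bar at the end of the dial's lever: a level round bar 16 mm thick and 48 mm long, along the dial's axle, 55 mm out from the axle. At rest the lever rises 0.45 rad above level, so the bar's centre is 50 mm to the dial_axis frame's -x, 98 mm above the table; at the third click it is 53 mm out and 59 mm above the table (39 mm lower)
- dial (a joint): angle (rad) by which the thumb bar has been pressed down: 0 = sprung-up rest, clicks at 0.225, 0.475 and 0.725 (bar 12, 25 and 39 mm below its rest height), end stop at 0.78 (42 mm). It always springs back to 0 when let go. A push on the bar of 6 N passes into the first click, 7.5 N into the second, 9 N into the third; at the third it rests on a push of 5 to 10 N and less than that lets it spring back; over 10 N brings it to the end stop, which still counts as the third click
- paste_jar: small glass jar with a black cap, 36 mm across, 50 mm high, standing in a corner of the carton; bystander, origin at the centre of its underside
- pad_tin: flat aluminium tin, 40 mm across, 22 mm high, in the opposite corner of the carton; bystander, origin at the centre of its underside
- ring_box: grey hinged ring box, 50 x 50 x 37 mm, on the table in front of the carton; bystander, origin at the centre of its underside
- gift_tin: round wooden tin, 70 mm across, 50 mm high, on the table behind the carton; bystander, origin at the centre of its underside
Not all that is in view belongs to the job. Leave any orange or red look-alike of the part that bears dial_axis alone.

How it is judged:
On the way, in this order (a step that is already met when the one before it is completed fails the run):
1. both flaps folded out past upright, dial still up at rest (value of joint each of flap_left, flap_right above 1.7 rad and value of joint dial below 0.15 rad), for 0.2 s.
2. dial pressed to its third click by the fingers (value of joint dial above 0.65 rad and contact force between the fingers and dial above 2 N), for 0.3 s.
At the end, for the whole second after the job is handed in: Both flaps are folded outwards to at least 1.7 rad (about 97 degrees), the dial is held at its third click (joint above 0.65 rad) and the fingers still press on it with more than 2 N, all through the last second (all of step 2 and value of joint each of flap_left, flap_right above 1.7 rad); the arm keeps its last pose, push and grip.
It fails at once if the dial was pressed before both flaps stood open (value of joint dial above 0.3 rad and value of joint any of flap_left, flap_right below 1.5 rad).
It fails at once if a bystander was shoved more than 30 mm (distance of any of paste_jar, pad_tin, ring_box, gift_tin from where it was at the start of the episode above 0.03 m).
It also fails if it takes over 61 s, if anything falls off the work surface, if the arm or the gripper's body presses on something with over 40 N, if the wrist force passes 120 N, or if a joint passes its speed limit or range.

## Working session

There is one attempt and no reset: what is moved stays moved. The work goes in short steps, Python scripts to look and compute and a tool call to move; the robot and the scene stay as the last step left them, time stands still between calls to the robot, and variables do not carry over. Pictures are saved under pics/ and viewed, and the job is handed in when it is done.

Besides the shell and the picture viewer there is one more tool, called after "Emit:" as a command line: name --argument value ..., lists and objects as JSON in quotes. send_rows: Moves the arm, as the interface text tells. Its arguments: {"type":"object","properties":{"rows":{"type":"array","items":{"type":"number"}}},"required":["rows"]}

```bash
mkdir -p pics; ls
python3 - <<'E'
from bench import *
import cv2
for n in("scene","top"):
    s=snapshot(n); im=s["color"][:,:,::-1]
    cv2.imwrite(f"pics/{n}0.png",cv2.resize(im,(800,600),interpolation=cv2.INTER_CUBIC))
    cv2.imwrite(f"pics/raw_{n}0.png",im)
    print(n,s["intrinsics"],s["rvec"],s["tvec"])
print(get_obs())
E
```

```text
pics
scene [[415.93381766   0.         253.50172898]
 [  0.         415.93381766 193.21479319]
 [  0.           0.           1.        ]] [ 2.51377843  0.71557507 -0.20948639] [-0.44717255 -0.17982383  1.21832009]
top [[365.3260726    0.         258.50614306]
 [  0.         365.3260726  193.20777929]
 [  0.           0.           1.        ]] [ 2.12146555 -2.17142687  0.16212765] [-5.90269925e-04  5.62942285e-01  8.48168582e-01]
{'time': 0.1, 'joint_positions': array([ 1.07191502e+00,  8.79061744e-02,  1.37210047e+00, -2.94559934e-05,
        1.68359258e+00, -1.03119498e-01]), 'qvel': array([-0.00025033, -0.00191942, -0.00395581,  0.00036711, -0.00056516,
       -0.0004869 ]), 'joint_torque': array([ 2.69803182e-03, -3.41251838e+01, -3.03300834e+01,  7.19899382e-02,
        3.04862985e-02, -1.04756505e-04]), 'tool_pos': array([0.21181754, 0.50704128, 0.20440886]), 'ee_rot': array([-3.14141522e+00,  1.99892049e-03,  1.17503141e+00]), 'wrist_force': array([ 0.05318779, -0.05810891, -0.29711522]), 'wrist_torque': array([0.01175504, 0.02897134, 0.00067607]), 'width': 0.09366285545143709}
```

View pics/scene0.png

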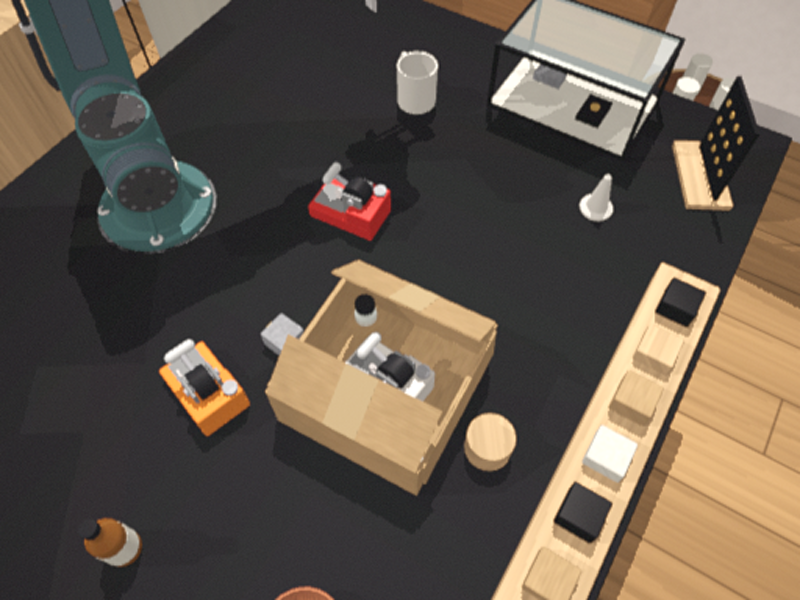

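View pics/top0.png

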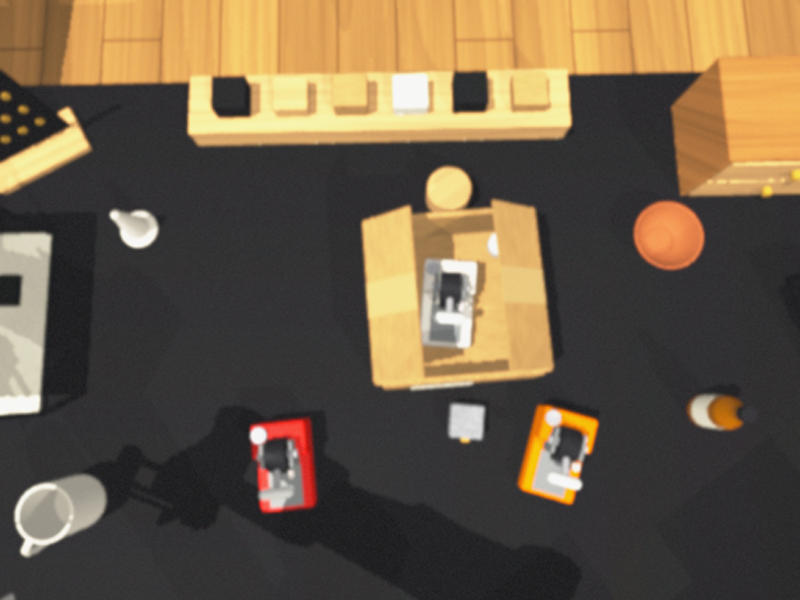

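Run:
```python
import cv2
t=cv2.imread("pics/raw_top0.png"); s=cv2.imread("pics/raw_scene0.png")
cv2.imwrite("pics/tc.png",cv2.resize(t[95:275,215:375],None,fx=3.3,fy=3.3,interpolation=cv2.INTER_CUBIC))
cv2.imwrite("pics/sc.png",cv2.resize(s[155:325,160:345],None,fx=3.5,fy=3.5,interpolation=cv2.INTER_CUBIC))
```

```text
(no output)
```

View pics/tc.png

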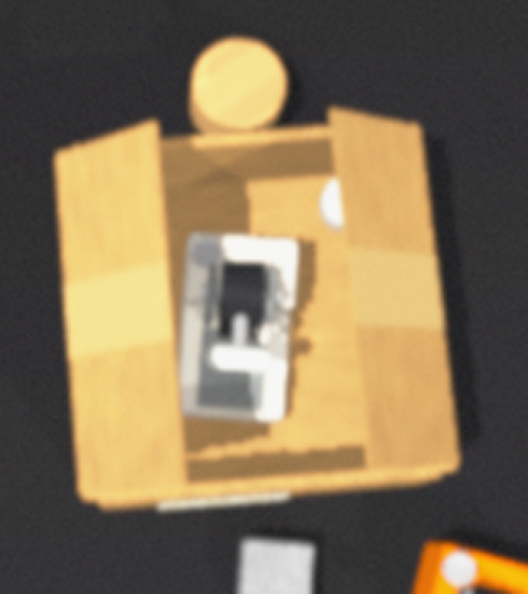

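View pics/sc.png

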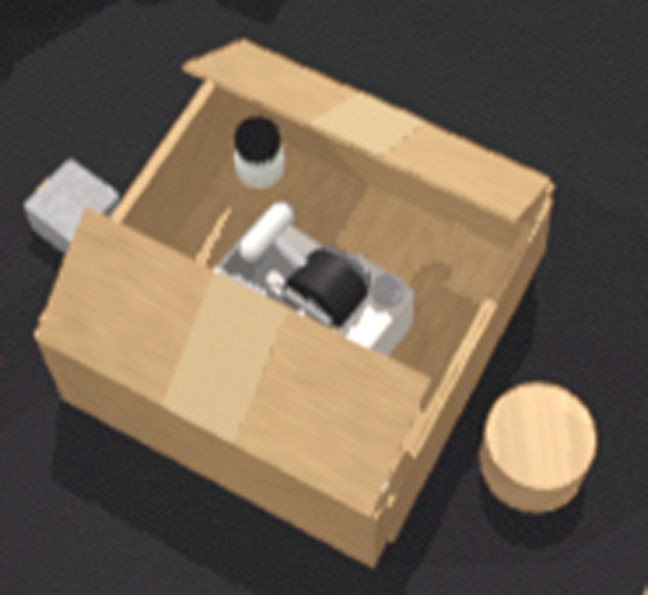

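```bash
cat > h.py <<'E'
import numpy as np,cv2,pickle
from scipy.optimize import least_squares
C={"scene":(np.array([[415.93381766,0,253.50172898],[0,415.93381766,193.21479319],[0,0,1]]),np.array([2.51377843,0.71557507,-0.20948639]),np.array([-0.44717255,-0.17982383,1.21832009])),
"top":(np.array([[365.3260726,0,258.50614306],[0,365.3260726,193.20777929],[0,0,1]]),np.array([2.12146555,-2.17142687,0.16212765]),np.array([-5.90269925e-04,5.62942285e-01,8.48168582e-01]))}
def proj(n,P):
    K,r,t=C[n]; return cv2.projectPoints(np.array(P,float).reshape(-1,1,3),r,t,K,None)[0].reshape(-1,2)
def car(p,P):
    c,s=np.cos(p[2]),np.sin(p[2]);P=np.array(P,float).reshape(-1,3)
    return np.c_[p[0]+c*P[:,0]-s*P[:,1],p[1]+s*P[:,0]+c*P[:,1],P[:,2]]
def flap(side,a,r=.09):
    # returns near hinge, far hinge, near edge, far edge in carton frame
    y=.125-r*np.cos(a); z=.11+r*np.sin(a)
    return [[-.117,side*.125,.11],[.117,side*.125,.11],[-.117,side*y,z],[.117,side*y,z]]
E
cat > fit.py <<'E'
from h import *
T=lambda L:np.array(L,float)/3.3+[215,95]
S=lambda L:np.array(L,float)/3.5+[160,155]
TL=T([[80,500],[55,152],[187,490],[158,120]]);TR=T([[459,472],[421,123],[366,468],[330,107]])
SR=S([[38,335],[378,515],[88,208],[430,378]]);SL=S([[243,40],[553,185],[183,68],[515,222]])
def res(p):
    L=car(p,flap(1,p[3]));R=car(p,flap(-1,p[4]))
    return np.r_[proj("top",L)-TL,proj("top",R)-TR,proj("scene",L)-SL,proj("scene",R)-SR].ravel()
f=least_squares(res,[.5,0,0,.8,.8],loss="soft_l1");print(f.x);print(res(f.x).reshape(-1,2).round(1))
def rd(p):
    c,s=np.cos(p[2]),np.sin(p[2]);A=[p[0],p[1],.074];B=[p[0]-.0495*c,p[1]-.0495*s,.098]
    return np.r_[proj("top",[A,B])-T([[246,290],[236,357]]),proj("scene",[A,B])-S([[328,287],[267,231]])].ravel()
g=least_squares(rd,[f.x[0],f.x[1],0]);print(g.x,rd(g.x).round(1));c,s=np.cos(g.x[2]),np.sin(g.x[2])
print("bar",g.x[0]-.0495*c,g.x[1]-.0495*s)
print("L",car(f.x,flap(1,f.x[3])).round(3));print("R",car(f.x,flap(-1,f.x[4])).round(3))
E
python3 fit.py
```

```text
[ 0.5627135  -0.08708648  0.05603366  0.71269324  0.69900908]
[[ 0.3 -1.7]
 [ 0.5  1. ]
 [-0.3 -1.6]
 [-0.8  0.4]
 [-1.7 -2.3]
 [-2.1  1.5]
 [ 0.3  0.7]
 [-0.4  0.5]
 [-0.1  1.3]
 [-0.8 -0.2]
 [ 0.2  0.3]
 [ 0.2  0.4]
 [ 0.2  0.5]
 [-1.5  0.2]
 [-0.5 -0.4]
 [ 0.4  0.6]]
[ 0.57920474 -0.08423392 -0.1463529 ] [-1.2  0.7  0.3 -0.1 -0.4  1.2  0.4  0.1]
bar 0.53023392240482 -0.07701528997814824
L [[ 0.439  0.031  0.11 ]
 [ 0.673  0.044  0.11 ]
 [ 0.443 -0.037  0.169]
 [ 0.676 -0.024  0.169]]
R [[ 0.453 -0.218  0.11 ]
 [ 0.687 -0.205  0.11 ]
 [ 0.449 -0.15   0.168]
 [ 0.683 -0.137  0.168]]
```

Emit:
send_rows --rows '[29,-40,20,0,0,1.5,0,29,-50,20,0,0,1.5,0,29,-50,10,0,0,1.5,0,29,-50,0,0,0,1.5,0,29,-50,0,0,0,1.5,0,29,-50,0,0,0,1.5,0,29,-50,0,0,0,1.5,0,29,-50,0,0,0,1.5,0]'

```text
time: 1.1
tool_pos: [0.4445, 0.1157, 0.2551]
ee_rot: [-3.141, -0.0, 1.385]
wrist_force: [1.0, 0.7, -0.5]
width: 0.0176
```

Emit:
send_rows --rows '[29,-50,0,0,0,1,0,29,-50,0,0,0,1,0,29,-50,0,0,0,1,0,28,-50,0,0,0,1,0,0,-5,-20,0,0,0,0,0,0,0,-35,0,0,0,0,0,0,0,-35,0,0,0,0,0,0,0,-20,0,0,0,0,0]'

```text
invalid input
```

```bash
cat > shot.py <<'E'
import sys
from bench import *
import cv2
for n in("scene","top"):
    s=snapshot(n); im=s["color"][:,:,::-1]
    c=im[140:340,130:370] if n=="scene" else im[60:290,170:420]
    cv2.imwrite(f"pics/{n}{sys.argv[1]}.png",cv2.resize(c,None,fx=2.5,fy=2.5,interpolation=cv2.INTER_CUBIC))
o=get_obs();print(o["time"],o["tool_pos"].round(4),o["ee_rot"].round(3),o["wrist_force"].round(1),o["width"])
E
python3 shot.py 1
```

```text
1.2 [0.4457 0.113  0.2543] [-3.141e+00  2.000e-03  1.377e+00] [-0.9  0.5 -1.1] 0.00936414635280096
```

View pics/scene1.png

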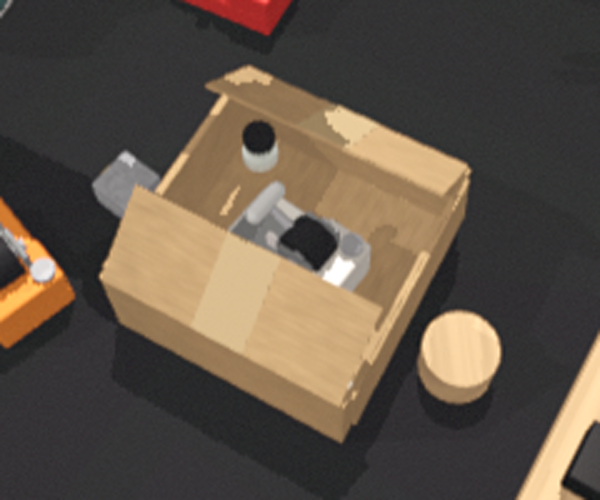

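View pics/top1.png

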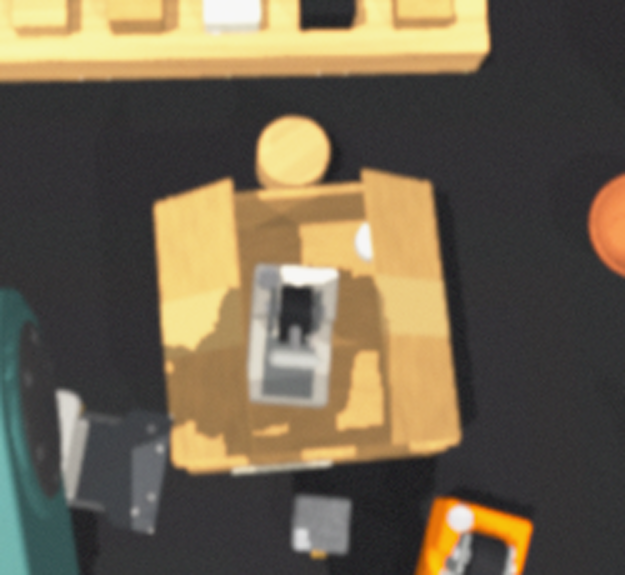

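Emit:
send_rows --rows '[29,-50,0,0,0,1,0,29,-50,0,0,0,1,0,29,-50,0,0,0,1,0,28,-50,0,0,0,1,0,0,-5,-20,0,0,0,0,0,0,-35,0,0,0,0,0,0,-35,0,0,0,0,0,0,-20,0,0,0,0]'

```text
time: 2.2
tool_pos: [0.5578, -0.086, 0.1426]
ee_rot: [-3.137, -0.001, 1.455]
wrist_force: [0.6, -0.1, -0.4]
width: 0.0003
```

```bash
python3 shot.py 2
```

```text
2.3 [ 0.5569 -0.0858  0.1418] [-3.134e+00 -2.000e-03  1.455e+00] [-0.9  0.3 -0.7] 0.00031676350566337127
```

View pics/scene2.png

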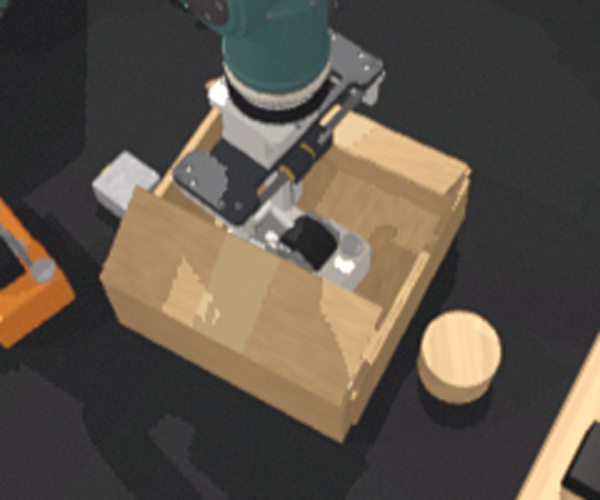

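Emit:
send_rows --rows '[0,35,0,0,0,0,0,0,10,4,0,0,0,0,0,6,6,0,0,0,0,0,7,6,0,0,0,0,0,7,5,0,0,0,0,0,8,4,0,0,0,0,0,8,3,0,0,0,0,0,8,2,0,0,0,0]'

```text
time: 3.3
tool_pos: [0.5592, 0.002, 0.1758]
ee_rot: [3.141, -0.0, 1.454]
wrist_force: [-0.3, -0.7, 0.7]
width: 0.0003
```

```bash
python3 shot.py 3
```

```text
3.4 [0.5592 0.0026 0.1757] [ 3.141e+00 -1.000e-03  1.455e+00] [-0.3  0.6  0.3] 0.00024704158270168674
```

View pics/scene3.png

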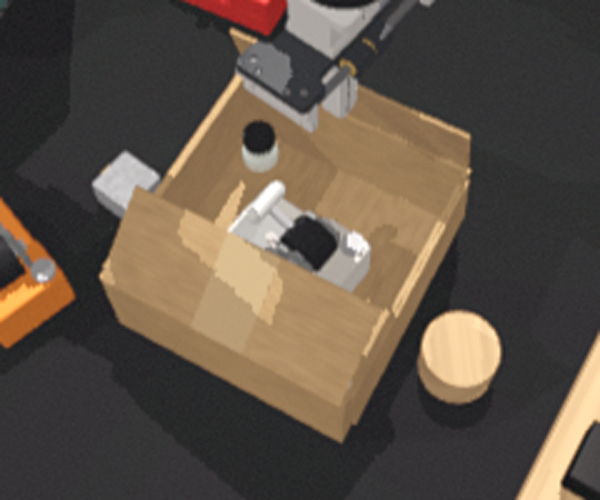

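Emit:
send_rows --rows '[0,10,0,0,0,0,0,0,11,0,0,0,0,0,0,11,-3,0,0,0,0,0,10,-6,0,0,0,0,0,10,-6,0,0,0,0,0,10,-6,0,0,0,0,0,10,-4,0,0,0,0,0,6,-4,0,0,0,0]'

```text
time: 4.4
tool_pos: [0.559, 0.0801, 0.1461]
ee_rot: [-3.141, 0.0, 1.455]
wrist_force: [-0.3, -0.7, -0.5]
width: 0.0003
```

```bash
python3 shot.py 4
```

```text
4.5 [0.5588 0.0803 0.1459] [-3.141e+00 -1.000e-03  1.455e+00] [ 0.4  0.7 -0.1] 0.0005529950923290359
```

View pics/scene4.png

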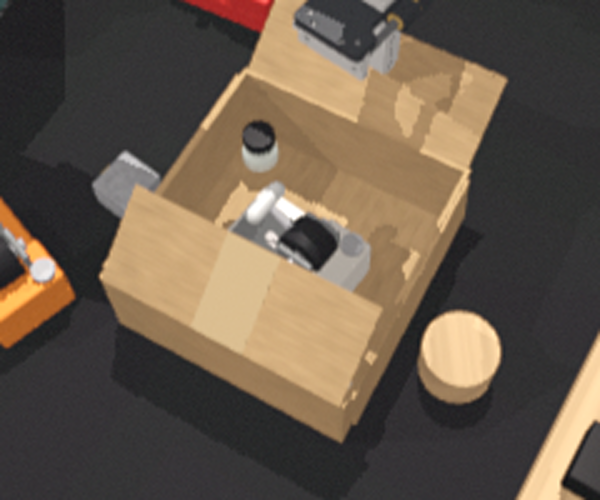

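Emit:
send_rows --rows '[0,-25,25,0,0,0,0,0,-45,10,0,0,0,0,0,-50,0,0,0,0,0,0,-40,0,0,0,0,0,0,-15,-15,0,0,0,0,0,-5,-22,0,0,0,0,0,-30,0,0,0,0,0,0,-10,0,0,0,0,0]'

```text
time: 5.5
tool_pos: [0.5587, -0.1395, 0.1434]
ee_rot: [-3.14, -0.003, 1.454]
wrist_force: [-0.4, 3.1, 1.7]
width: 0.0006
```

```bash
python3 shot.py 5
```

```text
5.6 [ 0.5591 -0.1405  0.1441] [-3.141 -0.     1.454] [-0.3 -0.   0.5] 0.0006055622239781786
```

View pics/top5.png

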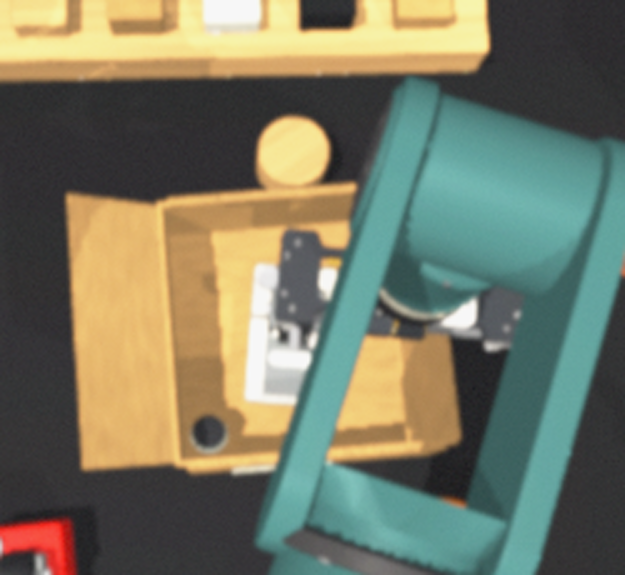

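View pics/scene5.png

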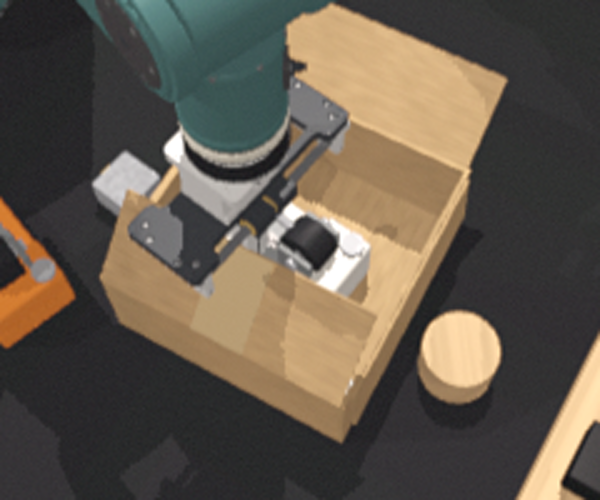

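Emit:
send_rows --rows '[0,-4,5,0,0,0,0,0,-5,6,0,0,0,0,0,-6,6,0,0,0,0,0,-7,5,0,0,0,0,0,-8,5,0,0,0,0,0,-9,3,0,0,0,0,0,-9,2,0,0,0,0,0,-10,0,0,0,0,0]'

```text
time: 6.6
tool_pos: [0.5592, -0.1993, 0.1767]
ee_rot: [3.141, 0.0, 1.454]
wrist_force: [0.5, 1.0, 1.4]
width: 0.0004
```

Emit:
send_rows --rows '[0,-10,0,0,0,0,0,0,-11,0,0,0,0,0,0,-11,-3,0,0,0,0,0,-10,-6,0,0,0,0,0,-10,-6,0,0,0,0,0,-7,-6,0,0,0,0,0,-5,-4,0,0,0,0,0,0,0,0,0,0,0]'

```text
time: 7.6
tool_pos: [0.5587, -0.2629, 0.1508]
ee_rot: [-3.14, -0.0, 1.454]
wrist_force: [0.0, -0.5, 0.2]
width: 0.0003
```

```bash
python3 shot.py 6
```

```text
7.7 [ 0.559  -0.2625  0.1515] [-3.142  0.     1.454] [ 0.4 -0.3  0.4] 0.000806884834306895
```

View pics/scene6.png

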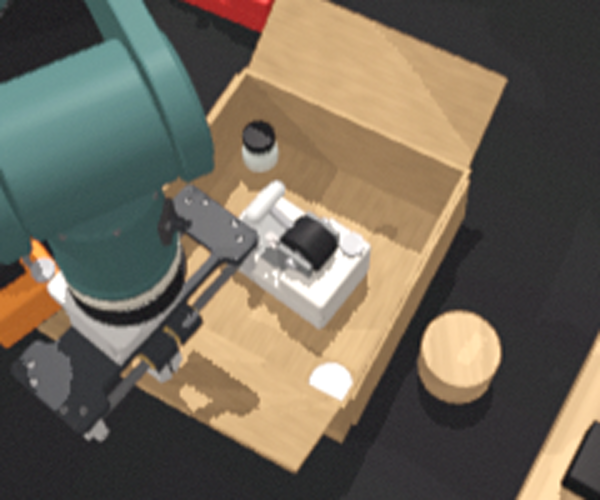

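Emit:
send_rows --rows '[0,15,30,0,0,0,0,0,0,30,0,0,0,0,0,0,0,0,0,0,0,0,0,0,0,0,0,0,0,0,0,0,0,0,0,0,0,0,0,0,0,0,0,0,0,0,0,0,0,0,0,0,0,0,0,0]'

```text
time: 8.7
tool_pos: [0.559, -0.2475, 0.2113]
ee_rot: [-3.141, -0.0, 1.454]
wrist_force: [-0.1, 0.1, -0.8]
width: 0.0009
```

```bash
python3 shot.py 7
python3 - <<'E'
from bench import *
import cv2
s=snapshot("top")["color"][:,:,::-1][150:235,255:320]
cv2.imwrite("pics/t7.png",cv2.resize(s,None,fx=7,fy=7,interpolation=cv2.INTER_CUBIC))
s=snapshot("scene")["color"][:,:,::-1][205:275,215:285]
cv2.imwrite("pics/s7.png",cv2.resize(s,None,fx=8,fy=8,interpolation=cv2.INTER_CUBIC))
E
```

```text
8.8 [ 0.5591 -0.2475  0.2115] [ 3.142 -0.     1.454] [ 0.2 -0.5 -0.3] 0.0002742222339188582
```

View pics/t7.png

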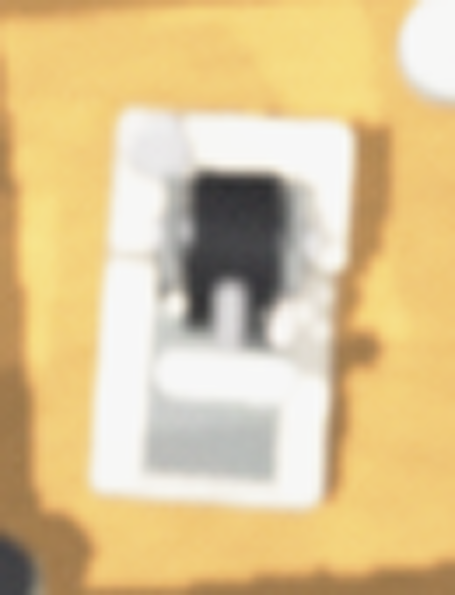

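View pics/s7.png

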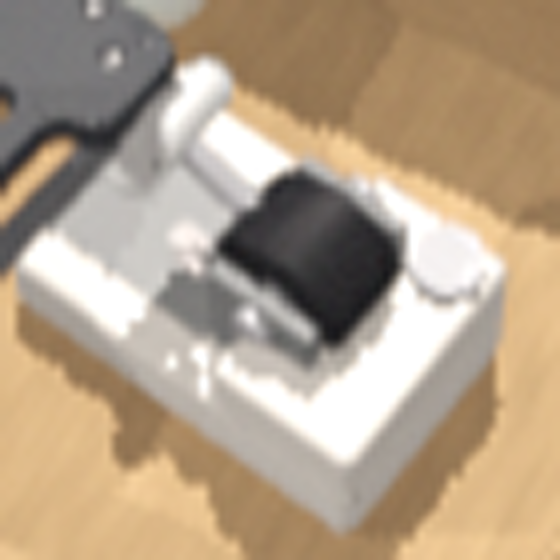

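View pics/top7.png

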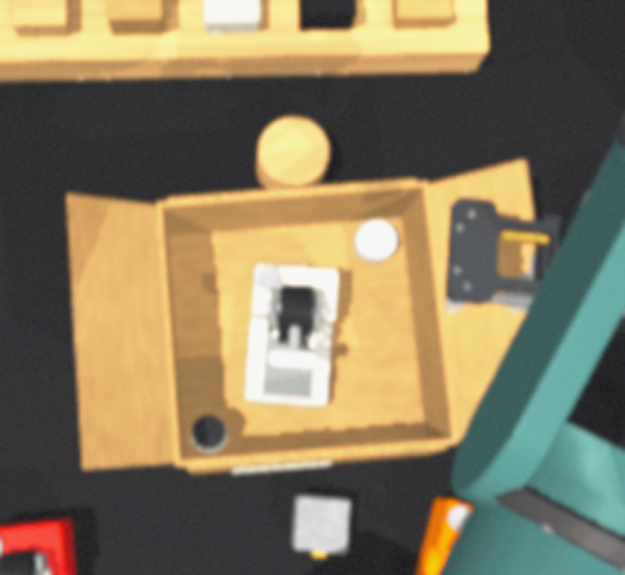

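Run:
```python
from h import *
def back(n,uv,z):
    K,r,t=C[n];R=cv2.Rodrigues(r)[0];d=R.T@np.linalg.inv(K)@[uv[0],uv[1],1];o=-R.T@t
    return (o+d*(z-o[2])/d[2]).round(4)
for p in [(155,370),(298,380),(227,375),(238,173+0)]: print(back("top",np.array(p)/7+[255,150],.098))
# body deck corners
for p in [(120,108),(355,125),(92,490),(322,505)]: print("body",back("top",np.array(p)/7+[255,150],.058))
print(proj("scene",[[.5302,-.078,.098]])-[215,205],)
# flap angles: edge far corners top view
p=[.5627,-.0871,.056]
for s in(1,-1):
  for a in(1.8,2,2.2,2.4,2.6): print(s,a,((proj("top",car(p,flap(s,a)))-[170,60])*2.5).round()[2:].tolist(),((proj("scene",car(p,flap(s,a)))-[130,140])*2.5).round()[2:].tolist())
```

```text
[ 0.5313 -0.0552  0.098 ]
[ 0.5269 -0.1014  0.098 ]
[ 0.5291 -0.0785  0.098 ]
[ 0.5957 -0.0844  0.098 ]
body [ 0.6274 -0.0481  0.058 ]
body [ 0.6196 -0.129   0.058 ]
body [ 0.4958 -0.0349  0.058 ]
body [ 0.4889 -0.1124  0.058 ]
[[21.4664926  16.37145453]]
1 1.8 [[142.0, 463.0], [123.0, 177.0]] [[254.0, -2.0], [490.0, 101.0]]
1 2 [[121.0, 465.0], [103.0, 180.0]] [[264.0, -10.0], [497.0, 90.0]]
1 2.2 [[103.0, 467.0], [86.0, 185.0]] [[272.0, -16.0], [503.0, 83.0]]
1 2.4 [[89.0, 468.0], [73.0, 191.0]] [[280.0, -17.0], [507.0, 79.0]]
1 2.6 [[78.0, 469.0], [63.0, 197.0]] [[286.0, -15.0], [509.0, 80.0]]
-1 1.8 [[510.0, 434.0], [475.0, 150.0]] [[68.0, 255.0], [330.0, 395.0]]
-1 2 [[529.0, 432.0], [493.0, 151.0]] [[57.0, 276.0], [319.0, 418.0]]
-1 2.2 [[544.0, 431.0], [508.0, 153.0]] [[48.0, 296.0], [309.0, 440.0]]
-1 2.4 [[556.0, 431.0], [519.0, 157.0]] [[41.0, 316.0], [301.0, 461.0]]
-1 2.6 [[562.0, 430.0], [526.0, 161.0]] [[37.0, 334.0], [294.0, 478.0]]
```

Emit:
send_rows --rows '[-8,40,0,0,0,0,0,-8,45,-10,0,0,0,0,-8,45,-10,0,0,0,0,-8,39,-10,0,0,0,0,0,0,-20,0,0,0,0,0,0,-20,0,0,0,0,0,0,-10,0,0,0,0,0,0,-6,0,0,0,0]'

```text
time: 9.9
tool_pos: [0.5271, -0.0786, 0.1253]
ee_rot: [-3.142, -0.0, 1.454]
wrist_force: [0.5, 0.3, 0.1]
width: 0.0009
```

```bash
python3 shot.py 8
```

```text
10.0 [ 0.527  -0.0787  0.1252] [-3.141 -0.     1.454] [-0.6  0.6  0.2] 0.0006093678675664985
```

View pics/scene8.png

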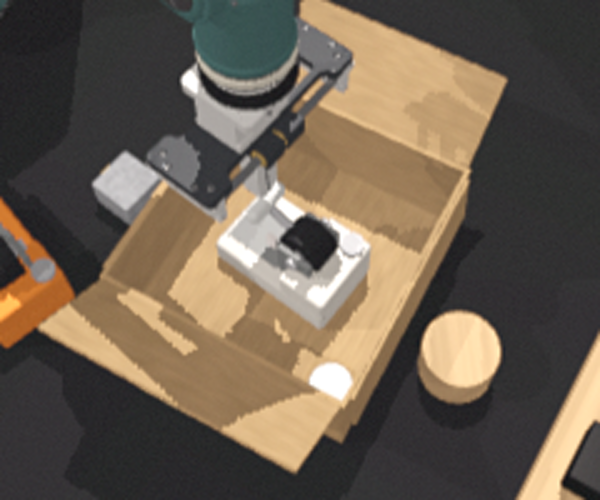

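Emit:
send_rows --rows '[0,0,-10,0,0,0,0,0,0,-8,0,0,0,0,-1,0,-6,0,0,0,0,0,0,-6,0,0,0,0,0,0,-6,0,0,0,0,0,0,-6,0,0,0,0,0,0,-6,0,0,0,0,0,0,-6,0,0,0,0]'

```text
time: 11.0
tool_pos: [0.5247, -0.0787, 0.0731]
ee_rot: [-3.139, 0.001, 1.454]
wrist_force: [-6.5, 1.0, 9.6]
width: 0.0005
```

```bash
python3 shot.py 9
```

```text
11.1 [ 0.5248 -0.0786  0.0721] [-3.139e+00  1.000e-03  1.454e+00] [-4.8  0.5  6.2] 0.00016810674715695236
```

View pics/scene9.png

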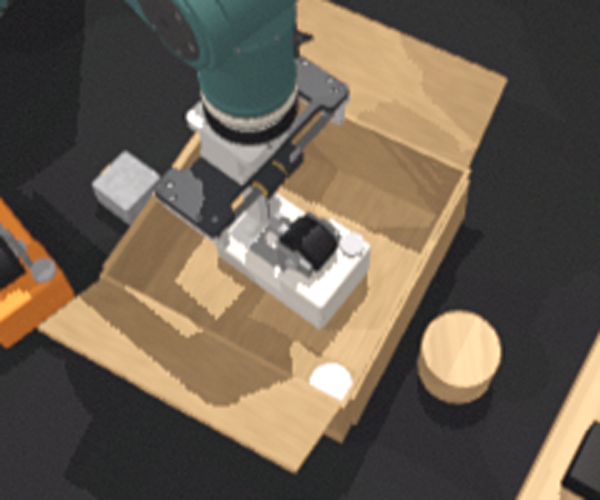

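Emit:
send_rows --rows '[0,0,-2,0,0,0,0,0,0,-2,0,0,0,0,1,0,-2,0,0,0,0,0,0,-1,0,0,0,0,0,0,-1,0,0,0,0,0,0,0,0,0,0,0,0,0,0,0,0,0,0,0,0,0,0,0,0,0]'

```text
time: 12.1
tool_pos: [0.526, -0.0788, 0.0658]
ee_rot: [-3.14, 0.001, 1.454]
wrist_force: [-6.2, 0.9, 12.1]
width: 0.0003
```

```bash
python3 shot.py 10;python3 - <<'E'
from bench import *
import cv2
s=snapshot("top")["color"][:,:,::-1][150:235,245:330]
cv2.imwrite("pics/t10.png",cv2.resize(s,None,fx=6,fy=6,interpolation=cv2.INTER_CUBIC))
s=snapshot("scene")["color"][:,:,::-1][205:275,205:285]
cv2.imwrite("pics/s10.png",cv2.resize(s,None,fx=8,fy=8,interpolation=cv2.INTER_CUBIC))
E
```

```text
12.2 [ 0.526  -0.0787  0.0658] [-3.140e+00  1.000e-03  1.454e+00] [-6.9  1.5 11.9] 0.00042851981780076036
```

View pics/s10.png

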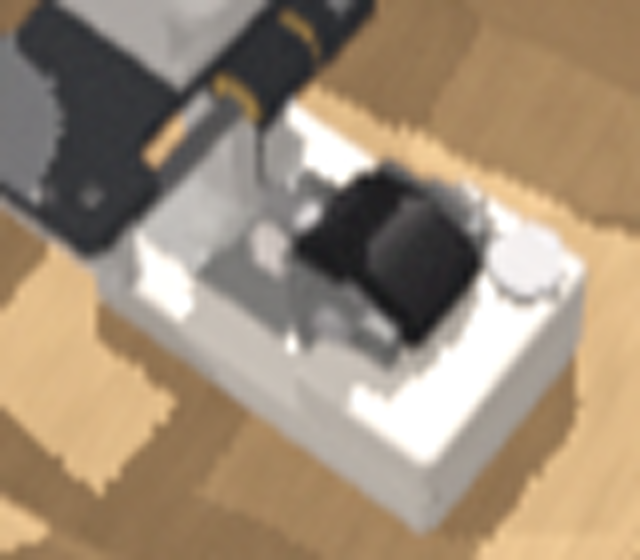

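View pics/top10.png

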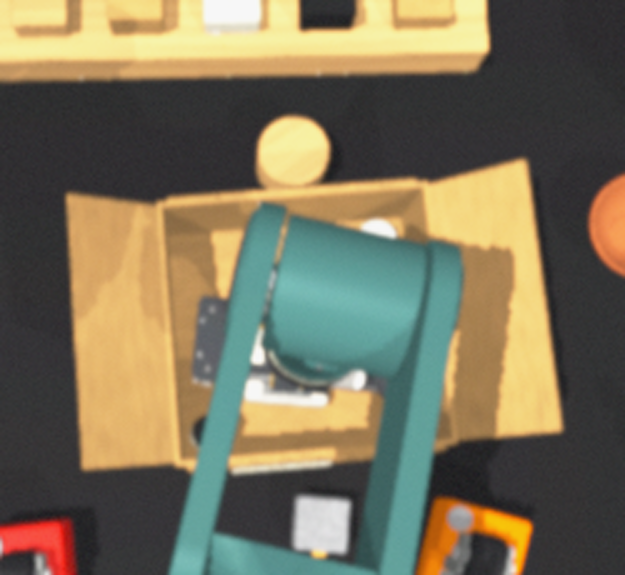

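Run:
```python
from h import *
b=np.array([.5295,-.0785]);u=np.array([np.cos(-.09),np.sin(-.09)]);v=np.array([-u[1],u[0]])
ax=b+.0495*u;print(ax)
for d in(0,.225,.475,.6,.725,.78):
    a=.45-d;c=ax-.055*np.cos(a)*u;z=.074+.055*np.sin(a)
    print(d,c.round(4),round(z+.008,4),((proj("scene",[[*(c-.024*v),z],[*(c+.024*v),z]])-[205,205])*8).round())
```

```text
[ 0.57879966 -0.08294899]
0 [ 0.5295 -0.0785] 0.1059 [[196. 192.]
 [300.  72.]]
0.225 [ 0.5254 -0.0781] 0.0943 [[187. 202.]
 [290.  84.]]
0.475 [ 0.524 -0.078] 0.0806 [[187. 220.]
 [288. 103.]]
0.6 [ 0.5246 -0.0781] 0.0738 [[189. 231.]
 [290. 115.]]
0.725 [ 0.5261 -0.0782] 0.0671 [[195. 244.]
 [295. 128.]]
0.78 [ 0.527  -0.0783] 0.0642 [[198. 250.]
 [298. 134.]]
```

Run:
```python
from bench import *
import cv2
s=snapshot("scene")["color"][:,:,::-1][215:250,210:260]
cv2.imwrite("pics/s11.png",cv2.resize(s,None,fx=16,fy=16,interpolation=cv2.INTER_CUBIC))
print(get_obs()["wrist_force"])
```

```text
[-7.4720051   0.79754343 12.82364618]
```

View pics/s11.png

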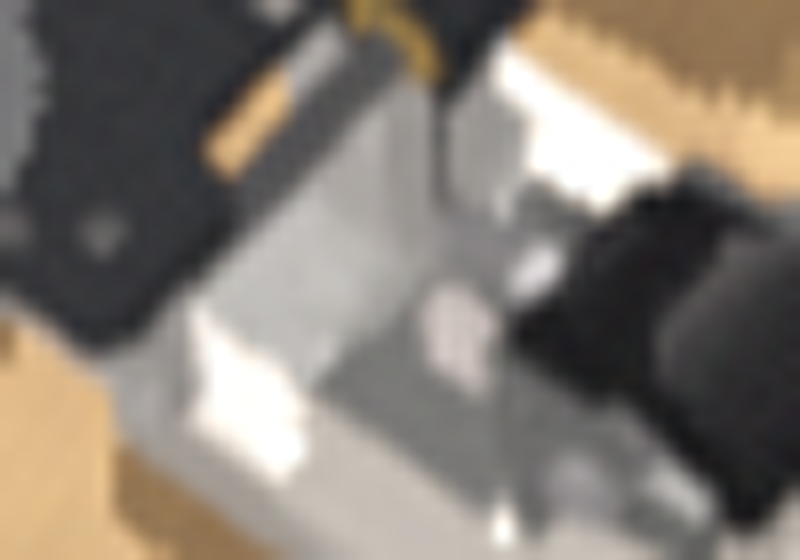

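Run:
```python
import cv2,numpy as np
a=cv2.imread("pics/scene8.png")[150:350,200:400];b=cv2.imread("pics/scene10.png")[150:350,200:400]
cv2.imwrite("pics/cmp.png",cv2.resize(np.hstack([a,b]),(800,400),interpolation=cv2.INTER_CUBIC))
```

```text
(no output)
```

View pics/cmp.png

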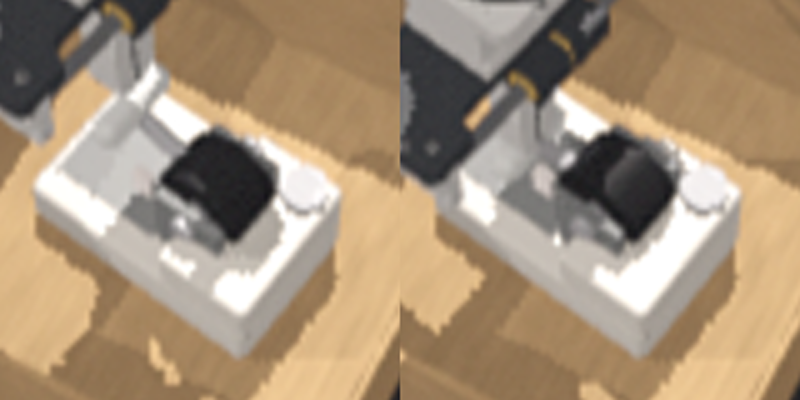

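Emit:
send_rows --rows '[0,0,-1,0,0,0,0,0,0,0,0,0,0,0,0,0,0,0,0,0,0,0,0,0,0,0,0,0,0,0,0,0,0,0,0,0,0,0,0,0,0,0,0,0,0,0,0,0,0,0,0,0,0,0,0,0]'

```text
time: 13.35
tool_pos: [0.5262, -0.0788, 0.0647]
ee_rot: [-3.14, 0.001, 1.454]
wrist_force: [-6.3, -0.1, 12.4]
width: 0.0005
```

```bash
python3 shot.py 12
python3 - <<'E'
from bench import *
o=get_obs();print(o["time"],o["tool_pos"],o["wrist_force"]);print(close_job())
E
```

```text
13.45 [ 0.5262 -0.0788  0.0647] [-3.140e+00  1.000e-03  1.454e+00] [-5.8  0.4 12. ] 0.0007674312278334601
13.45 [ 0.5261768  -0.07876116  0.06469183] [-5.82385207  0.37281685 11.95717254]
the job is handed in; nothing more can be done
None
```

View pics/top12.png

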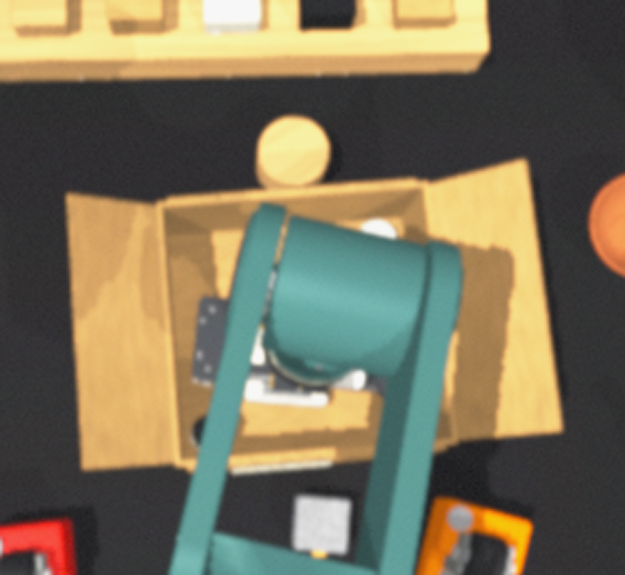

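I folded both carton flaps out, then pressed the thumb bar down to its third click with the shut fingertips. I handed the job in at 13.45 s with the fingers still pressing.

Last checks:
- **Flaps:** both stand at about 2.45 rad, judged from the top picture against the modelled flap positions.
- **Dial:** the fingertips were at z = 0.0647 m, which puts the dial at about 0.77 rad, just short of the end stop. The bar itself was mostly hidden behind the fingers. I judged the angle from the tip height, the force and a partial view, not from a clear sight of the bar.
- **Push:** a steady upward force of about 12 N on the tool.
- **Small things:** the jar, pad tin, ring box and gift tin look unmoved in the pictures. The jar and pad tin are partly hidden by the arm in the last one.

One thing I could not fully explain: a side force of about -6 N along x remained during the hold. I took it to be friction on the bar. It was steady and did not lessen the press.

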